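Set up a foam boat model for bonding its deck

ROBOT

A 6-joint arm with a two-finger parallel gripper is mounted at the origin on the work surface. World frame = base frame: x ahead of the robot, y to its left, z up, the work surface at z = 0. Lengths are in m, angles in rad, forces in N, time in s.
With the tool pointing down it reaches from about 0.35 to 0.975 m from the base axis. Payload 4.9 kg.
Tool frame: the origin (TCP) lies at the very end of the fingers, on their centre line; the grasp point (between the pads) lies 19 mm behind it; z points along the fingers, y is the line along which they close (so a half turn about z gives the same grasp; the last joint's range is limited). The gripper opens to 85 mm and grips with 20 to 120 N. Pads are 22 mm wide; open, the fingers measure 114 mm over their backs; the gripper's body (76 mm by 85 mm) begins 54 mm behind the grasp point. The pads swing forward as they close: fully open they stand 13 mm farther back than shut.
Start: joints at [-1.253, 0.053, 1.613, -0, 1.476, -0.119], TCP at [0.264, -0.566, 0.231] pointing down, gripper open.
Joint ranges: [-3.01, 3.01], [-1.01, 2.22], [0.06, 2.58], [-1.02, 4.17], [0.09, 2.62], [-3.14, 3.14]. Speed limits (rad/s): [2.57, 2.57, 3.14, 3.14, 3.14, 3.14].

INTERFACE

Orientations are given as a unit quaternion [x, y, z, w].
In Python, from station import readout, capture, camera_model, ticket gives the robot as it stands. The module is installed in compiled form; this text tells all that it offers.
- The arm moves only by the tool arm_command, never from a script. Its argument "series" is a list that holds one entry, the list of rows, each a list of 4 numbers: the shift along the tool's x, y, z in mm, then the turn about the tool's z in rad. In form: [[[dx, dy, dz, roll], ...]]. A call has 1 to 12 rows; each row shifts and turns the commanded pose from where the row before left it, along the tool's axes as they then stand; what a row does not reach is not made up. A row lasts 1/12 s, in which the tool goes at most 41.7 mm and 7.16 degrees, less where a joint would pass 70% of its speed; a pose out of reach is approached as far as the arm can. A call is refused whole if a number of a shift passes 41.7 or a number of a turn 0.125, either way. A call with a gripper value outside its range is refused whole. "claw" is the opening, from 0 (shut) to 1 (fully open), set as the call begins (left out, the last holds). The fingers move at their own pace and stop on an object; "grip_force" is the grip in N (left out, the last holds). Time passes only in rows, so rows that do not move let the fingers close. It gives the time, the measured TCP pose, the force, the opening and the grip force at its end, in the units of the state.
- readout.observe(): the state, without advancing time (a new reading comes with each control period).
- capture(name): name is "scene" or "top"; returns the picture (480x640x3 uint8, red, green, blue); there is no depth.
- camera_model(name): a dict with "fx", "fy", "cx", "cy" (pixels), "k1" (the pictures are not rectified: a ray, as slopes to the right and down, at radius r is drawn at 1 + k1 r^2 times it, then the intrinsics apply), "rvec" (rotation vector, rad) and "tvec" (3), from world to camera coordinates, as OpenCV has them. Camera axes: x right, y down, z forward; pixel columns grow to the right and rows downward; lengths in m; the calibration is good to about 2 mm. A picture is of the moment at which its call begins. camera_model takes no time and is no camera call.
- ticket.sign_off(): hands the job in; it is judged then, once.
The state is a dict: "clock": time; "joints": joint angles; "joint_vel": joint speeds; "effort": joint torques, N m; "ee_pos": TCP position; "eef_rot": TCP orientation; "contact_force": force on the tool from outside, world axes, zero at the start; "moment": the same for the moment, N m; "grip_width": finger opening in m; "finger_force": force on a finger pad.
Only numpy, scipy, OpenCV 4.12 (cv2) and the standard library are available. Lean on these libraries where they do the work, as an engineer would, in place of code of your own. Each camera call takes 0.05 s, during which the arm holds its last target. There are 200 camera calls.

TASK

Set up the foam boat model for bonding its deck: first stand the wide dark saddle on the yellow tape and the narrow pale saddle on the blue tape, each centred on its tape and square across the build board, then lay the foam hull level in both saddles, centred between them with its bow in the narrow one. Next lay the plywood deck squarely on the hull, bow over bow and edges matching, and last stand the iron weight upright on the middle of the deck. Set the hull, deck and weight down rather than dropping them, and do not knock over the glue bottle.

Things in the scene. Friction and masses are not known exactly. Their poses are not given: they have to be found in the camera images.
- board: build board, fixed to the bench: pale plywood, 320 x 110 x 18 mm, with a thin black centreline along its length; origin at the centre of its underside, x along its length, z up (top face at z = 18 mm). The two tapes lie across it, one towards each end; which end is which varies
- tape_yellow: strip of yellow tape across the board, 24 mm (along the board) x 108 mm, thinner than 1 mm, fixed, with a thin dark line over its middle: the place of the wide saddle. Origin at its centre on the board's top face (18 mm above the bench), x along the board's length, y across the board
- tape_blue: strip of blue tape across the board, same size and frame as the yellow one, about 170 mm from it (centre to centre): the place of the narrow saddle
- saddle_wide: dark brown wooden saddle, loose, 30 mm thick (x) x 90 wide (y) x 55 high, 0.12 kg. Notch open at the top: level green felt rest at height 30 mm, 48 wide, between cheeks flaring to a 68 mm gap at the top. Origin at the centre of its underside, z up; x (thickness) lies along board and hull in use, either way round. Grip it across the 30 mm at its middle, below the rest
- saddle_narrow: pale wooden saddle, loose, 30 mm thick (x) x 74 mm wide (y) x 55 mm high, 0.12 kg, otherwise like the wide one: level green felt rest at height 30 mm, 34 mm wide, cheeks flaring to a 52 mm gap at the top. Origin at the centre of its underside, x through its thickness, same either way round
- hull: cream foam hull, loose, 260 mm long (x), 60 beam, 48 deep, about 0.11 kg. Origin mid-length on its flat bottom, +x to the pointed bow, z up. From stern to x = 20: parallel, 60 wide, sides upright at z 28 to 48 (grip there, x = -20 = centre of mass), bottom 40 wide. At x = 85 bottom 25, top 41 wide. Pencil lines mark the saddle places: wide under x = -85, narrow under x = +85, bottom on their rests
- deck: reddish brown plywood deck, loose, flat on the bench, 6 mm thick, outline of the hull's top plus 1 mm (262 x 62 mm, sides parallel from the stern to x = 20), 0.055 kg, a hatch drawn in thin lines. Origin mid-length on its underside, +x to the pointed bow, z up; centre of mass near x = -20. In place it matches the hull's origin and axes, 48 mm higher
- weight: black cast-iron block, loose, 60 mm (x) x 44 (y) x 34 high, with an upright steel knob on top: stem 22 mm across from height 34 to 58, rim 26 across up to 64; 0.55 to 0.85 kg. Origin at the centre of its underside, z up. Stands with its long side along or across the deck
- glue: white glue bottle with an orange cap, standing, 48 mm across, 130 mm high: must not be knocked over. Origin at the centre of its underside, z up
Not all that is in view belongs to the job. What is shaped like the weight but orange, pink or red is not meant.

How it is judged:
On the way, in this order (a step that is already met when the one before it is completed fails the run):
1. both saddles stand on their tapes, square across the board (horizontal distance between saddle_wide and tape_yellow below 0.012 m and angle between the x axis of saddle_wide and the x axis of tape_yellow, either way round below 0.16 rad and z of saddle_wide in the frame of tape_yellow between -0.004 and 0.004 m and angle between each of saddle_wide, saddle_narrow's own z axis and vertical below 0.06 rad and horizontal distance between saddle_narrow and tape_blue below 0.012 m and angle between the x axis of saddle_narrow and the x axis of tape_blue, either way round below 0.16 rad and z of saddle_narrow in the frame of tape_blue between -0.004 and 0.004 m), for 0.2 s.
2. the hull lies level in both saddles, bow in the narrow one (all of step 1 and x of saddle_wide in the frame of hull between -0.105 and -0.065 m and x of saddle_narrow in the frame of hull between 0.065 and 0.105 m and y of saddle_wide in the frame of hull between -0.01 and 0.01 m and z of saddle_wide in the frame of hull between -0.034 and -0.026 m and y of saddle_narrow in the frame of hull between -0.01 and 0.01 m and z of saddle_narrow in the frame of hull between -0.034 and -0.026 m and angle between hull's own z axis and vertical below 0.05 rad and contact force between the fingers and hull below 0.01 N), for 0.2 s.
3. the deck lies on the hull, bow over bow (all of step 1 and x of saddle_wide in the frame of hull between -0.105 and -0.065 m and x of saddle_narrow in the frame of hull between 0.065 and 0.105 m and y of saddle_wide in the frame of hull between -0.01 and 0.01 m and z of saddle_wide in the frame of hull between -0.034 and -0.026 m and y of saddle_narrow in the frame of hull between -0.01 and 0.01 m and z of saddle_narrow in the frame of hull between -0.034 and -0.026 m and angle between hull's own z axis and vertical below 0.05 rad and x of deck in the frame of hull between -0.012 and 0.012 m and y of deck in the frame of hull between -0.01 and 0.01 m and z of deck in the frame of hull between 0.045 and 0.051 m and angle between the x axis of deck and the x axis of hull, either way round below 0.1 rad and x of saddle_narrow in the frame of deck above 0.05 m and contact force between the fingers and deck below 0.01 N), for 0.2 s.
4. the weight stands on the middle of the deck (all of step 1 and x of saddle_wide in the frame of hull between -0.105 and -0.065 m and x of saddle_narrow in the frame of hull between 0.065 and 0.105 m and y of saddle_wide in the frame of hull between -0.01 and 0.01 m and z of saddle_wide in the frame of hull between -0.034 and -0.026 m and y of saddle_narrow in the frame of hull between -0.01 and 0.01 m and z of saddle_narrow in the frame of hull between -0.034 and -0.026 m and angle between hull's own z axis and vertical below 0.05 rad and x of deck in the frame of hull between -0.012 and 0.012 m and y of deck in the frame of hull between -0.01 and 0.01 m and z of deck in the frame of hull between 0.045 and 0.051 m and angle between the x axis of deck and the x axis of hull, either way round below 0.1 rad and x of saddle_narrow in the frame of deck above 0.05 m and x of weight in the frame of deck between -0.015 and 0.015 m and y of weight in the frame of deck between -0.012 and 0.012 m and z of weight in the frame of deck between 0.003 and 0.009 m and angle between weight's own z axis and vertical below 0.06 rad and contact force between the fingers and weight below 0.01 N), for 0.2 s.
At the end, for the whole second after the job is handed in: Saddles on their tapes: 12 mm, 9 deg. Hull on both rests (height 4 mm, tilt 3 deg), bow in the narrow one, each saddle within 20 mm along, 10 across of its mark. Deck on hull, bow over bow: 12 mm along, 10 across, 6 deg. Weight upright on mid deck: 15 mm along, 12 across. All at rest (all of step 1 and x of saddle_wide in the frame of hull between -0.105 and -0.065 m and x of saddle_narrow in the frame of hull between 0.065 and 0.105 m and y of saddle_wide in the frame of hull between -0.01 and 0.01 m and z of saddle_wide in the frame of hull between -0.034 and -0.026 m and y of saddle_narrow in the frame of hull between -0.01 and 0.01 m and z of saddle_narrow in the frame of hull between -0.034 and -0.026 m and angle between hull's own z axis and vertical below 0.05 rad and x of deck in the frame of hull between -0.012 and 0.012 m and y of deck in the frame of hull between -0.01 and 0.01 m and z of deck in the frame of hull between 0.045 and 0.051 m and angle between the x axis of deck and the x axis of hull, either way round below 0.1 rad and x of saddle_narrow in the frame of deck above 0.05 m and x of weight in the frame of deck between -0.015 and 0.015 m and y of weight in the frame of deck between -0.012 and 0.012 m and z of weight in the frame of deck between 0.003 and 0.009 m and angle between weight's own z axis and vertical below 0.06 rad and linear speed of each of saddle_wide, saddle_narrow, hull, deck, weight below 0.02 m/s); the robot touches nothing.
It fails at once if the hull, the deck or the weight is dropped or thrown (faster than 0.6 m/s out of the fingers, a fall of about 18 mm) ((linear speed of hull above 0.6 m/s and contact force between the fingers and hull below 0.01 N) or (linear speed of deck above 0.6 m/s and contact force between the fingers and deck below 0.01 N) or (linear speed of weight above 0.6 m/s and contact force between the fingers and weight below 0.01 N)).
It fails at once if the glue bottle is knocked over (angle between glue's own z axis and vertical above 0.5 rad).
It also fails if it takes over 125 s, if anything falls off the work surface, if the arm or the gripper's body presses on something with over 40 N, if the wrist force passes 120 N, or if a joint passes its speed limit or range.

## Working session

There is one attempt and no reset: what is moved stays moved. The work goes in short steps, Python scripts to look and compute and a tool call to move; the robot and the scene stay as the last step left them, time stands still between calls to the robot, and variables do not carry over. Pictures are saved under pics/ and viewed, at most 14 in all, crops included, and the job is handed in when it is done.

Besides the shell and the picture viewer there is one more tool, called after "Call:" by a JSON object that holds its "op" and its "data". arm_command: Moves the arm, as the interface text tells. Its arguments: {"type":"object","properties":{"series":{"type":"array","items":{"type":"array","items":{"type":"array","items":{"type":"number"}}}},"claw":{"type":"number"},"grip_force":{"type":"number"}},"required":["series"]}

```bash
mkdir -p pics
cat > h.py <<'E'
import numpy as np, cv2
from station import readout, capture, camera_model, ticket
def cam(n):
    m=camera_model(n); R=cv2.Rodrigues(np.array(m['rvec'],float))[0]; return m,R,np.array(m['tvec'],float).ravel()
def ray(n,p):
    m,R,t=cam(n); d=np.array([(p[0]-m['cx'])/m['fx'],(p[1]-m['cy'])/m['fy']]); u=d.copy()
    for _ in range(30): u=d/(1+m['k1']*(u@u))
    return -R.T@t, R.T@np.array([u[0],u[1],1.])
def atz(n,p,z):
    c,d=ray(n,p); return c+d*(z-c[2])/d[2]
def proj(n,X):
    m,R,t=cam(n); q=R@np.array(X,float)+t; u=q[:2]/q[2]; u=u*(1+m['k1']*(u@u)); return u*[m['fx'],m['fy']]+[m['cx'],m['cy']]
def tri(ps):
    A=np.zeros((3,3));b=np.zeros(3)
    for n,p in ps:
        c,d=ray(n,p); d=d/np.linalg.norm(d); P=np.eye(3)-np.outer(d,d); A+=P;b+=P@c
    return np.linalg.solve(A,b)
def shot(n,f):
    im=capture(n); cv2.imwrite('pics/'+f,im[:,:,::-1]); return im
E
python3 - <<'E'
from h import *
for n in ('scene','top'):
    shot(n,n+'0.png'); print(camera_model(n), ray(n,(320,240)))
s=readout.observe(); print(s['clock'],s['ee_pos'],s['eef_rot'],s['contact_force'])
E
```

```text
{'fx': 481.13435934739334, 'fy': 481.13435934739334, 'cx': 324.5301064001081, 'cy': 246.31348743881227, 'k1': -0.07220881358816006, 'rvec': array([ 2.20516419,  1.44171433, -0.43313963]), 'tvec': array([-0.20737603, -0.36783296,  1.551995  ])} (array([ 1.13969551, -0.26001276,  1.10475423]), array([-0.51250427,  0.20540434, -0.83391203]))
{'fx': 496.3597651098091, 'fy': 496.3597651098091, 'cx': 326.8791887444862, 'cy': 235.5024430909918, 'k1': -0.04131646587968321, 'rvec': array([ 2.15097748, -2.10099856,  0.23207717]), 'tvec': array([-0.02755042,  0.51548412,  0.94564334])} (array([0.31978862, 0.00180517, 1.02881301]), array([ 0.18760334, -0.00365787, -0.98237762]))
0.1 [ 0.2642316  -0.56577393  0.23015917] [ 9.76240169e-01  2.16689304e-01 -1.02145421e-04 -9.31015722e-04] [-0.30918186  0.44076612  0.01574975]
```

View pics/scene0.png

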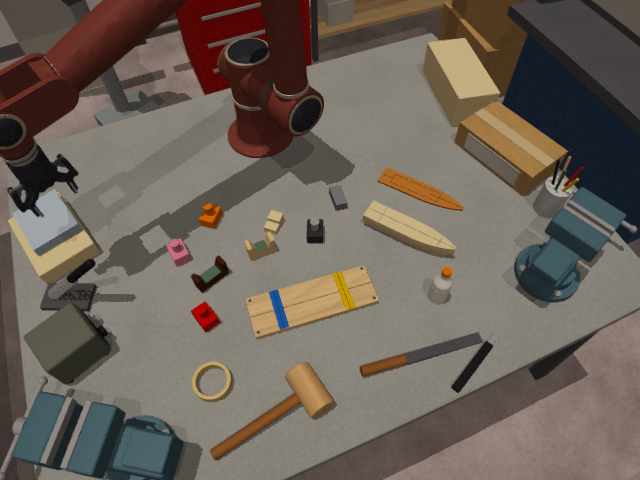

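View pics/top0.png

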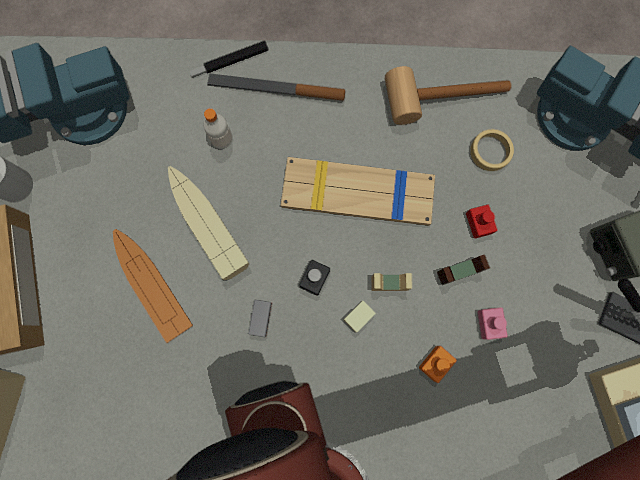

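The top view shows the board (281–435, 157–224), yellow tape at (319,185), blue at (400,195), wide saddle (463,270), narrow (393,282), weight (314,277), hull (168–248, 167–280), deck (113–192, 230–342) and glue (212,125). The scene view shows the same things. I'll take enlarged crops next.

Run:
```python
import cv2
def crop(f,x,y,w,h,s,o):
    im=cv2.imread('pics/'+f)[y:y+h,x:x+w]; im=cv2.resize(im,None,fx=s,fy=s,interpolation=cv2.INTER_CUBIC)
    for i in range(0,w,20):
        cv2.putText(im,str(x+i),(i*s,8),0,.3,(255,0,255)); cv2.line(im,(i*s,10),(i*s,16),(255,0,255))
    for i in range(0,h,20):
        cv2.putText(im,str(y+i),(0,i*s+3),0,.3,(255,0,255)); cv2.line(im,(20,i*s),(26,i*s),(255,0,255))
    cv2.imwrite('pics/'+o,im)
crop('top0.png',276,150,220,150,3,'c1.png')
crop('top0.png',100,155,180,195,3,'c2.png')
crop('scene0.png',180,165,290,180,2,'c3.png')
im=cv2.imread('pics/c3.png')
crop('scene0.png',185,165,200,180,3,'c3.png')
crop('scene0.png',355,165,110,100,5,'c4.png')
```

```text
(no output)
```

View pics/c1.png

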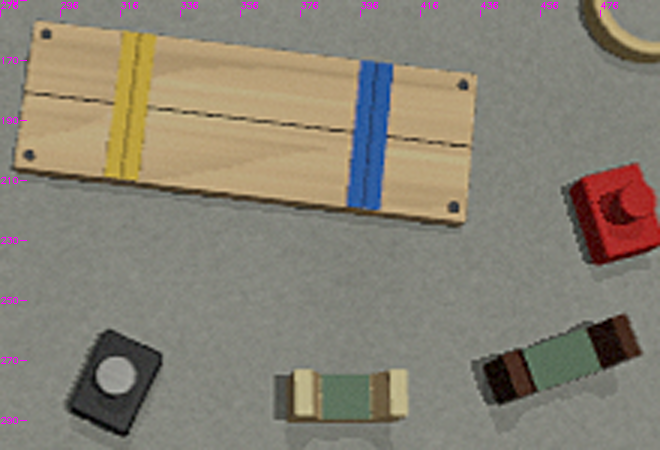

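View pics/c2.png

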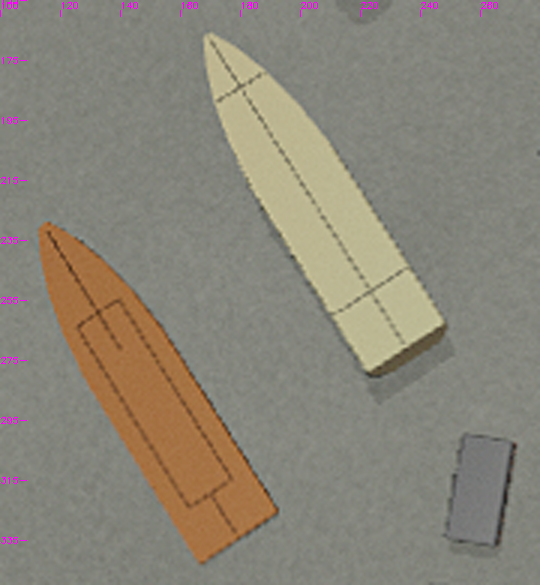

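View pics/c3.png

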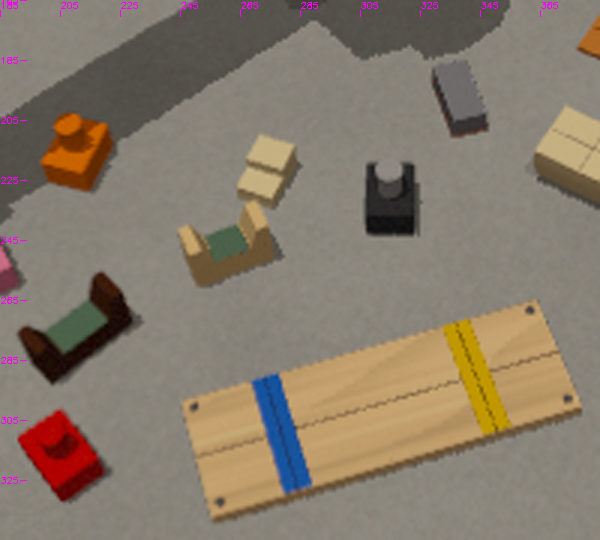

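View pics/c4.png

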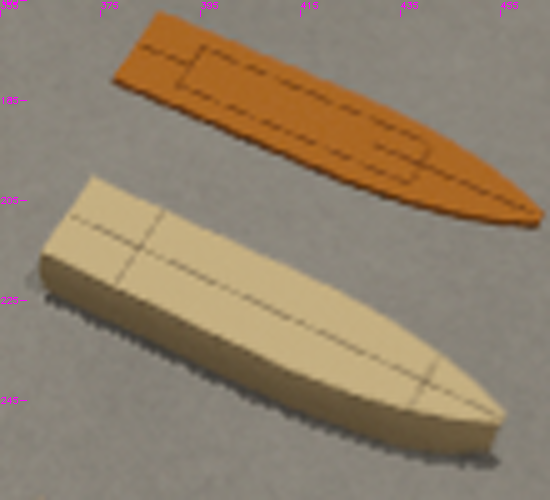

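The crops give these positions, in original pixels.

| Item | Top view | Scene view |
|---|---|---|
| Yellow tape centre | (319,186) | (344,290) |
| Blue tape centre | (399,195) | (279,310) |
| Narrow felt centre | (391,282) | (260,246) |
| Wide felt centre | (463,269) | (210,273) |
| Weight knob | (315,275) | (315,222) |

The hull's marks and the deck's corners are also readable in both views.

```bash
cat >> h.py <<'E'
def c1(x,y): return ('top',(276+x/3-.33,150+y/3-.33))
def c2(x,y): return ('top',(100+x/3-.33,155+y/3-.33))
def c3(x,y): return ('scene',(185+x/3-.33,165+y/3-.33))
def c4(x,y): return ('scene',(355+x/5-.4,165+y/5-.4))
E
python3 - <<'E'
from h import *
np.set_printoptions(precision=4,suppress=True)
P=dict(yel=(c1(129,107),c3(476,376)),yel_far=(c1(137,33),c3(494,430)),yel_near=(c1(122,181),c3(458,322)),
blu=(c1(370,136),c3(281,434)),blu_far=(c1(375,62),c3(297,492)),blu_near=(c1(364,209),c3(266,377)),
nar=(c1(346,397),c3(226,243)),wid=(c1(562,358),c3(76,325)),knob=(c1(116,375),c3(389,170)),
hS=(c2(372,291),c4(138,247)),hB=(c2(240,87),c4(427,381)),htip=(c2(207,34),c4(503,415)),hs1=(c2(445,323),c4(42,253)),hs2=(c2(368,373),c4(93,177)),
ds1=(c2(277,511),c4(113,80)),ds2=(c2(202,563),c4(157,11)),dtip=(c2(45,223),c4(543,217)),
cap=(('top',(210,114)),('scene',(446,271))))
for k,v in P.items():
    X=tri(v); print(k,X, [np.round(proj(n,X)-p,1) for n,p in v])
print('yaw')
def ang(a,b,z,f=c1): 
    d=atz(*f(*b),z)-atz(*f(*a),z); return np.arctan2(d[1],d[0]),np.linalg.norm(d)
print('nar y',ang((322,374),(370,374),.03),ang((322,419),(370,419),.03),ang((293,369),(407,369),.055),ang((293,419),(408,417),.055))
print('wid y',ang((523,349),(586,325),.03),ang((537,390),(602,367),.03),ang((607,318),(621,360),.055),ang((626,315),(641,355),.055))
print('weight',ang((161,354),(127,434),.034),ang((110,330),(161,354),.034),ang((110,330),(69,408),.034))
print('board',ang((28,93),(468,146),.018))
def c(n,l,z): return np.mean([atz(*c1(*p),z) for p in l],0)
print('narC',c('',[(322,374),(370,374),(370,419),(322,419)],.03),c('',[(293,369),(407,369),(408,417),(293,419)],.055))
print('widC',c('',[(523,349),(586,325),(602,367),(537,390)],.03))
E
```

```text
yel [0.6326 0.0036 0.0116] [array([0.1, 0. ]), array([ 0.1, -0. ])]
yel_far [ 0.6864 -0.0027  0.0148] [array([0.9, 0.3]), array([ 0.8, -0.1])]
yel_near [0.5785 0.009  0.0131] [array([-0.8, -0.3]), array([-0.7,  0.1])]
blu [ 0.6163 -0.1681  0.0111] [array([-0.1, -0. ]), array([-0.1,  0. ])]
blu_far [ 0.671  -0.1733  0.012 ] [array([0.5, 0.1]), array([ 0.4, -0. ])]
blu_near [ 0.5624 -0.1621  0.014 ] [array([-0.5, -0.2]), array([-0.4,  0. ])]
nar [ 0.4282 -0.1482  0.0254] [array([0., 0.]), array([ 0., -0.])]
wid [ 0.4578 -0.2955  0.0293] [array([-0.1, -0. ]), array([-0.1, -0. ])]
knob [0.4355 0.0075 0.0585] [array([0., 0.]), array([ 0., -0.])]
hS [0.4789 0.1904 0.0453] [array([0., 0.]), array([ 0., -0.])]
hB [0.6185 0.2903 0.0446] [array([-0.1, -0. ]), array([-0.1,  0. ])]
htip [0.6548 0.3147 0.048 ] [array([0.2, 0.1]), array([ 0.1, -0. ])]
hs1 [0.4592 0.1414 0.042 ] [array([-0.1, -0. ]), array([-0.1,  0. ])]
hs2 [0.4242 0.1902 0.0435] [array([-0.1, -0. ]), array([-0.1,  0. ])]
ds1 [ 0.3332  0.2541 -0.0009] [array([0.3, 0.1]), array([ 0.2, -0. ])]
ds2 [0.2974 0.3017 0.0027] [array([0.1,
[... 386 characters left out ...]
at64(-1.5313684345332501), np.float64(0.07579871310228849))
wid y (np.float64(-1.191186528201799), np.float64(0.047447451688053484)) (np.float64(-1.2172673437774237), np.float64(0.048237636586096234)) (np.float64(-2.8514178760220297), np.float64(0.029315127640281654)) (np.float64(-2.8150884487781163), np.float64(0.028264956580578413))
weight (np.float64(2.7631944339501096), np.float64(0.05831881357747057)) (np.float64(-1.989625696210033), np.float64(0.03802393021860343)) (np.float64(2.6884361469505618), np.float64(0.0592414264129171))
board (np.float64(-1.6670783150615938), np.float64(0.3136446599047735))
narC [ 0.4281 -0.1476  0.03  ] [ 0.4274 -0.1467  0.055 ]
widC [ 0.4578 -0.2956  0.03  ]
```

```bash
cat >> h.py <<'E'
from scipy.spatial.transform import Rotation as Ro
def plan(x,y,z,yaw,st=None):
    s=readout.observe(); p=np.array(s['ee_pos']); R=Ro.from_quat(s['eef_rot']).as_matrix(); y0=np.arctan2(R[1,0],R[0,0])
    r=y0-yaw
    r=(r+np.pi)%(2*np.pi)-np.pi
    d=np.array([x,y,z])-p; c,sn=np.cos(yaw),np.sin(yaw)
    print('clock %.2f at %s yaw %.3f tilt %.3f F %s w %.4f j6 %.2f'%(s['clock'],np.round(p,4),y0,np.arccos(-R[2,2]),np.round(s['contact_force'],1),s['grip_width'],s['joints'][5]))
    print('roll %.3f then dx %.1f dy %.1f dz %.1f'%(r,1e3*(d[0]*c+d[1]*sn),1e3*(d[0]*sn-d[1]*c),-1e3*d[2]))
E
python3 - <<'E'
from h import *
np.set_printoptions(precision=4,suppress=True)
P=dict(yel=(.018,c1(129,107),c3(476,376)),blu=(.018,c1(370,136),c3(281,434)),
nar=(.03,c1(346,397),c3(226,243)),wid=(.03,c1(562,358),c3(76,325)),knob=(.064,c1(116,375),c3(389,170)),
hS=(.048,c2(372,291),c4(138,247)),hB=(.048,c2(240,87),c4(427,381)),htip=(.048,c2(207,34),c4(503,415)),
ds1=(.006,c2(277,511),c4(113,80)),ds2=(.006,c2(202,563),c4(157,11)),dtip=(.006,c2(45,223),c4(543,217)))
for k,(z,a,b) in P.items():
    print(k,atz(*a,z)[:2],atz(*b,z)[:2])
plan(.457,-.295,.12,1.92)
E
```

```text
yel [0.6307 0.0037] [0.6356 0.0019]
blu [ 0.6142 -0.1671] [ 0.6197 -0.1684]
nar [ 0.4277 -0.1475] [ 0.4312 -0.1487]
wid [ 0.4576 -0.2956] [ 0.4583 -0.2953]
knob [0.4349 0.0076] [0.4392 0.006 ]
hS [0.4784 0.1899] [0.4806 0.1892]
hB [0.6174 0.2891] [0.6202 0.2887]
htip [0.6549 0.315 ] [0.6547 0.3143]
ds1 [0.3332 0.253 ] [0.3381 0.2503]
ds2 [0.2975 0.301 ] [0.2999 0.2998]
dtip [0.5276 0.4304] [0.5291 0.4305]
clock 0.10 at [ 0.2642 -0.5658  0.2302] yaw 0.437 tilt 0.002 F [-0.3  0.4  0. ] w 0.0854 j6 -0.12
roll -1.483 then dx 188.5 dy 273.8 dz 110.2
```

Call:
{"op": "arm_command", "data": {"series": [[[0,0,5,-0.124],[0,0,5,-0.124],[0,0,5,-0.124],[0,0,5,-0.124],[0,0,5,-0.124],[0,0,5,-0.124],[0,0,5,-0.124],[0,0,5,-0.124],[0,0,5,-0.124],[0,0,5,-0.124],[0,0,0,-0.124],[0,0,0,-0.12]]], "claw": 0.75, "grip_force": 40}}

```text
clock: 1.1
ee_pos: [0.2642, -0.5656, 0.1799]
eef_rot: [0.571, 0.821, 0.001, -0.001]
contact_force: [-0.0, 0.1, -0.5]
grip_width: 0.064
finger_force: 0.0
```

Call:
{"op": "arm_command", "data": {"series": [[[18,26,5,0],[18,26,5,0],[18,26,5,0],[18,26,5,0],[18,26,5,0],[18,26,5,0],[18,26,5,0],[18,26,5,0],[18,26,5,0],[18,26,5,0],[8.5,13.8,0,0],[0,0,0,0]]]}}

```text
clock: 2.1
ee_pos: [0.4579, -0.2923, 0.1302]
eef_rot: [0.572, 0.821, 0.001, -0.001]
contact_force: [0.2, 0.6, -0.5]
grip_width: 0.064
finger_force: 0.0
```

```bash
python3 -c "
from h import *
plan(.458,-.2955,.004,1.92)"
```

```text
clock 2.10 at [ 0.4579 -0.2923  0.1302] yaw 1.925 tilt 0.002 F [ 0.2  0.6 -0.5] w 0.0640 j6 -1.06
roll 0.005 then dx -3.0 dy -1.0 dz 126.2
```

Call:
{"op": "arm_command", "data": {"series": [[[-3,-1,20,0.005],[0,0,30,0],[0,0,30,0],[0,0,25,0],[0,0,15,0],[0,0,5,0],[0,0,0,0]]]}}

```text
clock: 2.68
ee_pos: [0.4555, -0.2982, 0.0046]
eef_rot: [0.576, 0.818, 0.0, -0.002]
contact_force: [-1.1, 0.1, 0.1]
grip_width: 0.0644
finger_force: 0.0
```

Call:
{"op": "arm_command", "data": {"series": [[[0,0,0,0],[0,0,0,0],[0,0,0,0],[0,0,0,0],[0,0,0,0],[0,0,0,0]]], "claw": 0}}

```text
clock: 3.18
ee_pos: [0.4583, -0.2997, 0.0083]
eef_rot: [0.575, 0.818, -0.0, 0.002]
contact_force: [-0.5, -0.0, 6.5]
grip_width: 0.0292
finger_force: 41.5
```

Call:
{"op": "arm_command", "data": {"series": [[[0,0,-10,0],[0,0,-25,0],[0,0,-30,-0.12],[0,0,-30,-0.12],[0,0,-20,-0.12],[0,0,0,-0.12],[0,0,0,-0.12],[0,0,0,-0.12],[0,0,0,-0.12],[0,0,0,-0.12],[0,0,0,-0.12],[0,0,0,-0.04]]]}}

```text
clock: 4.18
ee_pos: [0.4566, -0.298, 0.1213]
eef_rot: [0.05, 0.999, 0.0, -0.0]
contact_force: [0.7, -0.0, -0.7]
grip_width: 0.0293
finger_force: 40.6
```

```bash
python3 -c "
from h import *
plan(.632,.003,.023,3.044)"
```

```text
clock 4.18 at [ 0.4566 -0.298   0.1213] yaw 3.041 tilt 0.001 F [ 0.7 -0.  -0.7] w 0.0293 j6 -2.18
roll -0.003 then dx -145.2 dy 316.7 dz 98.3
```

Call:
{"op": "arm_command", "data": {"series": [[[-8,16,0,0],[-14,30,0,0],[-15,32,0,0],[-15,32,0,0],[-15,33,0,0],[-15,33,0,0],[-15,33,0,0],[-15,32,0,0],[-15,32,0,0],[-12,27,10,0],[-8,16.7,20,0],[0,0,20,0]]]}}

```text
clock: 5.18
ee_pos: [0.6388, 0.0044, 0.0723]
eef_rot: [0.051, 0.999, 0.001, 0.002]
contact_force: [-0.7, -0.1, -2.2]
grip_width: 0.0293
finger_force: 40.5
```

Call:
{"op": "arm_command", "data": {"series": [[[0,0,20,0],[0,0,12,0],[0,0,6,0],[0,0,2,0],[0,0,2,0],[0,0,0,0]]]}}

```text
clock: 5.68
ee_pos: [0.6373, 0.0005, 0.0303]
eef_rot: [0.053, 0.999, -0.0, 0.001]
contact_force: [0.7, -0.1, -2.2]
grip_width: 0.029
finger_force: 40.5
```

```bash
python3 -c "
from h import *
plan(.634,.003,.023,3.044)"
```

```text
clock 5.68 at [6.373e-01 5.000e-04 3.030e-02] yaw 3.035 tilt 0.001 F [ 0.7 -0.1 -2.2] w 0.0290 j6 -1.58
roll -0.009 then dx 3.5 dy 2.1 dz 7.3
```

Call:
{"op": "arm_command", "data": {"series": [[[3,2,0,0],[0,0,2,0],[0,0,2,0],[0,0,0,0],[0,0,0,0]]]}}

```text
clock: 6.1
ee_pos: [0.6346, 0.0032, 0.0263]
eef_rot: [0.053, 0.999, -0.0, 0.001]
contact_force: [-1.4, 0.4, 3.8]
grip_width: 0.0293
finger_force: 41.1
```

```bash
python3 -c "
from h import *
plan(.634,.003,.023,3.044)
shot('top','t1.png');shot('scene','s1.png')
plan(.634,.003,.023,3.044)"
```

```text
clock 6.10 at [0.6346 0.0032 0.0263] yaw 3.036 tilt 0.002 F [-1.4  0.4  3.8] w 0.0293 j6 -1.58
roll -0.008 then dx 0.6 dy -0.2 dz 3.3
clock 6.20 at [0.6346 0.0031 0.0264] yaw 3.036 tilt 0.001 F [-1.8 -0.7  4.2] w 0.0290 j6 -1.58
roll -0.008 then dx 0.6 dy -0.2 dz 3.4
```

Call:
{"op": "arm_command", "data": {"series": [[[0,0,0,0],[0,0,0,0],[0,0,0,0],[0,0,-10,0],[0,0,-25,0],[0,0,-30,0],[0,0,-30,0.12],[0,0,0,0.12],[0,0,0,0.12],[0,0,0,0.12],[0,0,0,0.12],[0,0,0,0.12]]], "claw": 0.75}}

```text
clock: 7.2
ee_pos: [0.6339, 0.0032, 0.121]
eef_rot: [0.404, 0.915, 0.0, 0.0]
contact_force: [0.4, 0.6, -0.1]
grip_width: 0.0643
finger_force: 0.0
```

Call:
{"op": "arm_command", "data": {"series": [[[0,0,0,0.12],[0,0,0,0.12],[0,0,0,0.12],[0,0,0,0.12],[0,0,0,0.12],[0,0,0,0.12],[-24,-35,0,0],[-24,-35,0,0],[-24,-35,0,0],[-24,-35,0,0],[-24,-35,0,0],[-24,-35,0,0]]]}}

```text
clock: 8.2
ee_pos: [0.4297, -0.1439, 0.1207]
eef_rot: [0.698, 0.716, -0.0, 0.0]
contact_force: [0.0, -1.2, 0.4]
grip_width: 0.0642
finger_force: 0.0
```

Call:
{"op": "arm_command", "data": {"series": [[[0,0,0,0],[0,0,0,0]]]}}

```text
clock: 8.37
ee_pos: [0.4301, -0.1443, 0.1207]
eef_rot: [0.7, 0.715, 0.0, 0.001]
contact_force: [0.3, 0.7, 0.7]
grip_width: 0.064
finger_force: 0.0
```

```bash
python3 -c "
from h import *
plan(.429,-.148,.010,1.597)
shot('scene','s2.png')
t=shot('top','t2.png')
t=cv2.resize(t[150:300,276:496],None,fx=3,fy=3,interpolation=cv2.INTER_CUBIC)
cv2.imwrite('pics/c5.png',t[:,:,::-1])"
```

```text
clock 8.37 at [ 0.4301 -0.1443  0.1207] yaw 1.592 tilt 0.001 F [0.3 0.7 0.7] w 0.0640 j6 -0.51
roll -0.005 then dx -3.6 dy -1.2 dz 110.7
```

View pics/c5.png

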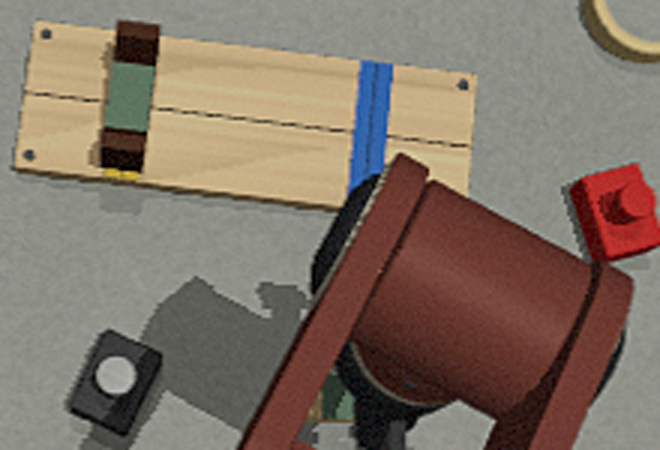

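The wide saddle stands square on the yellow tape, with its felt centred near crop (130,97) and the tape's near end showing at (121,174). I'll measure its offset while picking up the narrow one.

Call:
{"op": "arm_command", "data": {"series": [[[-3.6,-1.2,15,-0.005],[0,0,30,0],[0,0,30,0],[0,0,22,0],[0,0,10,0],[0,0,4,0],[0,0,0,0]]]}}

```text
clock: 9.05
ee_pos: [0.4306, -0.1463, 0.009]
eef_rot: [0.696, 0.718, -0.0, -0.001]
contact_force: [0.1, -0.3, -0.4]
grip_width: 0.064
finger_force: 0.0
```

Call:
{"op": "arm_command", "data": {"series": [[[0,0,0,0],[0,0,0,0],[0,0,0,0],[0,0,0,0],[0,0,0,0],[0,0,0,0]]], "claw": 0}}

```text
clock: 9.55
ee_pos: [0.4317, -0.1477, 0.0111]
eef_rot: [0.696, 0.718, 0.001, 0.002]
contact_force: [0.0, -0.1, 6.9]
grip_width: 0.0292
finger_force: 41.8
```

```bash
python3 -c "
from h import *
print(atz(*c1(130,97),.048)-atz(*c1(129,107),.018))
plan(.429,-.148,.010,1.597)
"
```

```text
[-0.00205526 -0.000566    0.03      ]
clock 9.55 at [ 0.4317 -0.1477  0.0111] yaw 1.601 tilt 0.004 F [ 0.  -0.1  6.9] w 0.0292 j6 -0.52
roll 0.004 then dx -0.2 dy -2.7 dz 1.1
```

Call:
{"op": "arm_command", "data": {"series": [[[0,0,-10,0],[0,0,-25,0],[0,0,-30,-0.12],[0,0,-25,-0.12],[0,0,-10,-0.12],[0,0,0,-0.12],[0,0,0,-0.12],[0,0,0,-0.12],[0,0,0,-0.12],[0,0,0,-0.12],[0,0,0,-0.12],[0,0,0,-0.12]]]}}

```text
clock: 10.55
ee_pos: [0.4297, -0.1467, 0.1094]
eef_rot: [0.167, 0.986, 0.0, -0.0]
contact_force: [0.7, 1.2, -0.8]
grip_width: 0.0291
finger_force: 40.9
```

Call:
{"op": "arm_command", "data": {"series": [[[0,0,0,-0.12],[0,0,0,-0.123],[-15,0,0,0],[-25,0,0,0],[-30,0,0,0],[-30,0,0,0],[-30,0,0,0],[-28,-2,0,0],[-18,0,10,0],[-8,0,20,0],[0,0,20,0],[0,0,0,0]]]}}

```text
clock: 11.55
ee_pos: [0.61, -0.1656, 0.0544]
eef_rot: [0.049, 0.999, 0.001, -0.004]
contact_force: [-2.1, 0.1, -1.8]
grip_width: 0.0291
finger_force: 40.8
```

```bash
python3 -c "
from h import *
plan(.615,-.168,.029,3.044)
"
```

```text
clock 11.55 at [ 0.61   -0.1656  0.0544] yaw 3.044 tilt 0.009 F [-2.1  0.1 -1.8] w 0.0291 j6 -1.86
roll -0.000 then dx -5.2 dy -1.9 dz 25.4
```

Call:
{"op": "arm_command", "data": {"series": [[[-4,-2,12,0],[0,0,8,0],[0,0,4,0],[0,0,0,0],[0,0,0,0]]]}}

```text
clock: 11.97
ee_pos: [0.6169, -0.1693, 0.0357]
eef_rot: [0.049, 0.999, -0.0, 0.0]
contact_force: [-0.4, -0.5, -1.4]
grip_width: 0.0292
finger_force: 40.9
```

```bash
python3 -c "
from h import *
plan(.615,-.168,.029,3.044)
"
```

```text
clock 11.97 at [ 0.6169 -0.1693  0.0357] yaw 3.044 tilt 0.000 F [-0.4 -0.5 -1.4] w 0.0292 j6 -1.86
roll -0.000 then dx 2.0 dy 1.1 dz 6.7
```

Call:
{"op": "arm_command", "data": {"series": [[[2,1,2,0],[0,0,2,0],[0,0,2,0],[0,0,1,0],[0,0,0,0],[0,0,0,0]]]}}

```text
clock: 12.47
ee_pos: [0.6153, -0.1682, 0.0292]
eef_rot: [0.049, 0.999, -0.0, 0.0]
contact_force: [-2.1, 0.2, 4.9]
grip_width: 0.0291
finger_force: 41.6
```

```bash
python3 -c "
from h import *
plan(.615,-.168,.029,3.044)
"
```

```text
clock 12.47 at [ 0.6153 -0.1682  0.0292] yaw 3.044 tilt 0.000 F [-2.1  0.2  4.9] w 0.0291 j6 -1.86
roll -0.000 then dx 0.3 dy 0.1 dz 0.2
```

Call:
{"op": "arm_command", "data": {"series": [[[0,0,0,0],[0,0,0,0],[0,0,0,0],[0,0,-10,0],[0,0,-25,0],[0,0,-35,0],[0,0,-30,-0.12],[0,0,0,-0.12],[0,0,0,-0.12],[0,0,0,-0.12],[0,0,0,-0.12],[0,0,0,-0.118]]], "claw": 0.7}}

```text
clock: 13.47
ee_pos: [0.6152, -0.1681, 0.1291]
eef_rot: [-0.308, 0.951, -0.0, 0.0]
contact_force: [0.5, 0.3, -0.6]
grip_width: 0.06
finger_force: 0.0
```

Call:
{"op": "arm_command", "data": {"series": [[[-10,22,0,0],[-16,36,0,0],[-16,36,0,0],[-16,36,0,0],[-16,36,0,0],[-16,36,0,0],[-16,36,0,0],[-16,36,0,0],[-16,36,0,0],[-16,36,0,0],[-9,24,0,0],[0,0,0,0]]], "claw": 1}}

```text
clock: 14.47
ee_pos: [0.5313, 0.232, 0.1291]
eef_rot: [-0.308, 0.951, 0.001, 0.001]
contact_force: [0.8, 0.8, 0.0]
grip_width: 0.0858
finger_force: 0.0
```

```bash
python3 -c "
from h import *
plan(.5328,.2276,.02,3.762)
shot('scene','s3.png')
t=shot('top','t3.png')
t=cv2.resize(t[150:240,276:446],None,fx=4,fy=4,interpolation=cv2.INTER_CUBIC)
cv2.imwrite('pics/c6.png',t[:,:,::-1])"
```

```text
clock 14.47 at [0.5313 0.232  0.1291] yaw -2.516 tilt 0.002 F [0.8 0.8 0. ] w 0.0858 j6 -1.91
roll 0.005 then dx 1.4 dy -4.5 dz 109.1
```

View pics/c6.png

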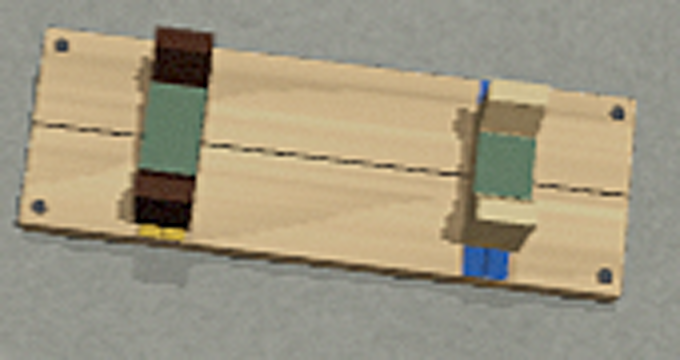

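The narrow saddle stands over the blue tape, with its felt centre near crop (505,165). The tape shows at its near end and a sliver at the far end. I'll compute the offset, since it looks shifted along the board.

```bash
python3 -c "
from h import *
f=lambda x,y:('top',(276+x/4-.4,150+y/4-.4))
a=np.array([-.0951,-.9955,0]);b=np.array([-.9955,.0951,0])
N=atz(*f(505,165),.048);W=atz(*f(172,128),.048)
Bl=atz(*c1(370,136),.018);Y=atz(*c1(129,107),.018)
print(N,W,Bl,Y)
for d in (N-Bl,W-Y,N-W,Bl-Y): print('along %.4f across %.4f'%(d@a,d@b))
"
```

```text
[ 0.6145538  -0.16809652  0.048     ] [0.62949717 0.00399107 0.048     ] [ 0.61423148 -0.167136    0.018     ] [0.63070879 0.00370495 0.018     ]
along 0.0009 across -0.0004
along -0.0002 across 0.0012
along 0.1727 across -0.0015
along 0.1716 across 0.0002
```

Call:
{"op": "arm_command", "data": {"series": [[[1.4,-4.5,15,0.005],[0,0,30,0],[0,0,30,0],[0,0,25,0],[0,0,11,0],[0,0,4,0],[0,0,0,0]]]}}

```text
clock: 15.15
ee_pos: [0.5341, 0.2223, 0.0129]
eef_rot: [-0.302, 0.953, -0.0, -0.001]
contact_force: [0.1, 0.8, 0.4]
grip_width: 0.0853
finger_force: 0.0
```

Call:
{"op": "arm_command", "data": {"series": [[[0,0,0,0],[0,0,0,0],[0,0,0,0],[0,0,0,0],[0,0,0,0]]], "claw": 0.3}}

```text
clock: 15.57
ee_pos: [0.536, 0.2238, 0.0158]
eef_rot: [-0.303, 0.953, -0.0, 0.002]
contact_force: [-0.0, -1.4, 6.0]
grip_width: 0.0595
finger_force: 44.8
```

```bash
python3 -c "
from h import *
plan(.5328,.2276,.013,3.762)
"
```

```text
clock 15.57 at [0.536  0.2238 0.0158] yaw -2.526 tilt 0.004 F [-0.  -1.4  6. ] w 0.0595 j6 -1.92
roll -0.005 then dx 0.4 dy 5.0 dz 2.8
```

Call:
{"op": "arm_command", "data": {"series": [[[0,0,-5,0],[0,0,-10,0],[0,0,-20,0],[0,0,-30,0],[0,0,-35,0],[0,0,-35,0.06],[0,0,-20,0.12],[0,0,-5,0.12],[0,0,0,0.12],[0,0,0,0.12],[0,0,0,0.12],[0,0,0,0.12]]]}}

```text
clock: 16.57
ee_pos: [0.5337, 0.2233, 0.1738]
eef_rot: [0.085, 0.996, -0.0, -0.0]
contact_force: [-0.4, 0.5, 0.0]
grip_width: 0.0594
finger_force: 44.0
```

Call:
{"op": "arm_command", "data": {"series": [[[0,0,0,0.12],[0,0,0,0.12],[0,0,0,0.12],[0,0,0,0.12],[0,0,0,0.12],[0,0,0,0.12],[0,0,0,0.12],[0,0,0,0.12],[0,0,0,0.12],[0,0,0,0.12],[0,0,0,0.12],[0,0,0,0.12]]]}}

```text
clock: 17.57
ee_pos: [0.5337, 0.2232, 0.1736]
eef_rot: [0.721, 0.693, -0.0, -0.0]
contact_force: [-0.3, -0.3, -0.5]
grip_width: 0.0593
finger_force: 44.0
```

Call:
{"op": "arm_command", "data": {"series": [[[-10,4,0,0.06],[-18,8,0,0],[-28,12,0,0],[-33,14,0,0],[-33,14,0,0],[-33,14,0,0],[-33,14,0,0],[-33,14,0,0],[-28,12,0,0],[-18,8,0,0],[-9,3,0,0],[0,0,0,0]]]}}

```text
clock: 18.57
ee_pos: [0.6253, -0.0639, 0.1735]
eef_rot: [0.74, 0.672, -0.0, 0.0]
contact_force: [-0.3, 1.0, -0.9]
grip_width: 0.0596
finger_force: 44.0
```

```bash
python3 -c "
from h import *
plan(.6259,-.0626,.064,1.475)
"
```

```text
clock 18.57 at [ 0.6253 -0.0639  0.1735] yaw 1.474 tilt 0.000 F [-0.3  1.  -0.9] w 0.0596 j6 -0.12
roll -0.001 then dx 1.4 dy 0.5 dz 109.5
```

Call:
{"op": "arm_command", "data": {"series": [[[1.4,0.5,10,0],[0,0,25,0],[0,0,25,0],[0,0,20,0],[0,0,12,0],[0,0,6,0],[0,0,3,0],[0,0,0,0],[0,0,0,0]]]}}

```text
clock: 19.32
ee_pos: [0.6268, -0.0607, 0.0737]
eef_rot: [0.739, 0.673, 0.001, 0.001]
contact_force: [0.9, -0.0, -0.9]
grip_width: 0.0594
finger_force: 44.0
```

```bash
python3 -c "
from h import *
plan(.6259,-.0626,.064,1.475)
"
```

```text
clock 19.32 at [ 0.6268 -0.0607  0.0737] yaw 1.477 tilt 0.002 F [ 0.9 -0.  -0.9] w 0.0594 j6 -0.12
roll 0.002 then dx -1.9 dy -0.7 dz 9.7
```

Call:
{"op": "arm_command", "data": {"series": [[[-1.5,-0.5,2,0],[0,0,2,0],[0,0,2,0],[0,0,1,0],[0,0,0,0],[0,0,0,0]]]}}

```text
clock: 19.82
ee_pos: [0.6252, -0.0624, 0.0652]
eef_rot: [0.74, 0.673, -0.0, -0.0]
contact_force: [-0.1, -0.7, 0.2]
grip_width: 0.0591
finger_force: 44.0
```

```bash
python3 -c "
from h import *
plan(.6259,-.0626,.064,1.475)
"
```

```text
clock 19.82 at [ 0.6252 -0.0624  0.0652] yaw 1.477 tilt 0.000 F [-0.1 -0.7  0.2] w 0.0591 j6 -0.12
roll 0.002 then dx -0.1 dy 0.7 dz 1.2
```

Call:
{"op": "arm_command", "data": {"series": [[[0,0.5,1,0],[0,0,0.5,0],[0,0,0,0],[0,0,0,0]]]}}

```text
clock: 20.15
ee_pos: [0.6259, -0.0624, 0.064]
eef_rot: [0.74, 0.673, 0.0, 0.0]
contact_force: [0.5, 0.4, -0.2]
grip_width: 0.0596
finger_force: 44.2
```

Call:
{"op": "arm_command", "data": {"series": [[[0,0,0,0],[0,0,0,0],[0,0,0,0],[0,0,-10,0],[0,0,-25,0],[0,0,-35,0],[0,0,-35,0],[0,0,-10,0],[0,0,0,0]]], "claw": 1}}

```text
clock: 20.9
ee_pos: [0.6286, -0.063, 0.185]
eef_rot: [0.74, 0.673, 0.003, 0.004]
contact_force: [-0.4, 0.4, 1.0]
grip_width: 0.0849
finger_force: 0.0
```

```bash
python3 -c "
from h import *
plan(.4063,.3413,.02,3.768)
"
```

```text
clock 20.90 at [ 0.6286 -0.063   0.185 ] yaw 1.477 tilt 0.010 F [-0.4  0.4  1. ] w 0.0849 j6 -0.12
roll -2.291 then dx -56.9 dy 457.9 dz 165.0
```

Call:
{"op": "arm_command", "data": {"series": [[[0,0,0,-0.12],[0,0,0,-0.12],[0,0,0,-0.12],[0,0,0,-0.12],[0,0,0,-0.12],[0,0,0,-0.12],[0,0,0,-0.12],[0,0,0,-0.12],[0,0,0,-0.12],[0,0,0,-0.12],[0,0,0,-0.12],[0,0,0,-0.12]]]}}

```text
clock: 21.9
ee_pos: [0.6246, -0.0622, 0.1764]
eef_rot: [0.109, 0.994, 0.0, -0.002]
contact_force: [0.4, -0.7, 0.5]
grip_width: 0.0856
finger_force: 0.0
```

Call:
{"op": "arm_command", "data": {"series": [[[0,0,0,-0.12],[0,0,0,-0.12],[0,0,0,-0.12],[0,0,0,-0.12],[0,0,0,-0.12],[0,0,0,-0.12],[0,0,0,-0.12],[0,0,0,-0.011],[-4,30,8,0],[-5,40,10,0],[-5,40,10,0],[-5,40,10,0]]]}}

```text
clock: 22.9
ee_pos: [0.5515, 0.0712, 0.139]
eef_rot: [-0.306, 0.952, 0.0, -0.001]
contact_force: [0.7, 0.2, 0.4]
grip_width: 0.0852
finger_force: 0.0
```

Call:
{"op": "arm_command", "data": {"series": [[[-5,40,10,0],[-5,40,10,0],[-5,40,10,0],[-5,40,10,0],[-5,40,10,0],[-5,40,10,0],[-5,40,10,0],[-3,28,5,0],[0,0,0,0],[0,0,0,0]]]}}

```text
clock: 23.73
ee_pos: [0.4017, 0.3424, 0.0641]
eef_rot: [-0.309, 0.951, -0.001, -0.001]
contact_force: [-0.3, -0.0, 0.3]
grip_width: 0.0855
finger_force: 0.0
```

```bash
python3 -c "
from h import *
plan(.4063,.3413,.01,3.768)
shot('scene','s4.png')
t=shot('top','t4.png')
t=cv2.resize(t[130:250,256:456],None,fx=4,fy=4,interpolation=cv2.INTER_CUBIC)
cv2.imwrite('pics/c7.png',t[:,:,::-1])"
```

```text
clock 23.73 at [0.4017 0.3424 0.0641] yaw -2.514 tilt 0.003 F [-0.3 -0.   0.3] w 0.0855 j6 -1.63
roll 0.001 then dx -3.1 dy -3.6 dz 54.1
```

View pics/c7.png

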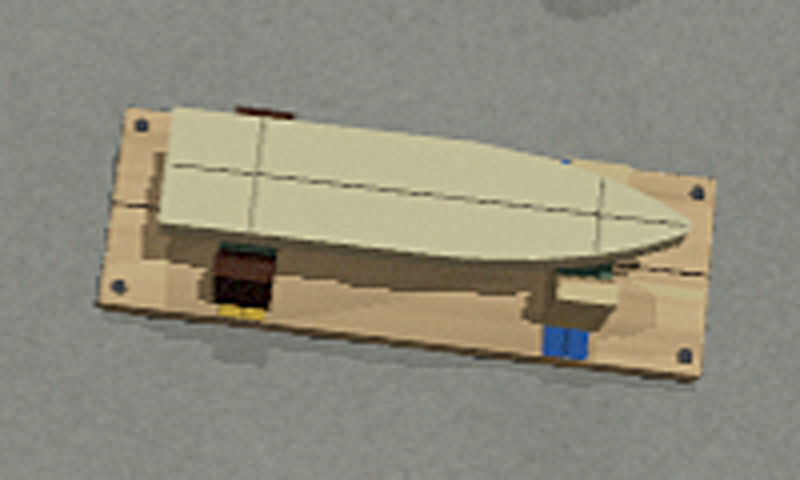

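The hull lies in both saddles with its bow toward blue. Its mark crossings are at crop (257,174) and (599,214).

Call:
{"op": "arm_command", "data": {"series": [[[-3,-3.5,15,0],[0,0,20,0],[0,0,15,0],[0,0,5,0],[0,0,3,0],[0,0,2,0],[0,0,0,0],[0,0,0,0]]], "claw": 0.86}}

```text
clock: 24.5
ee_pos: [0.4089, 0.3412, 0.0068]
eef_rot: [-0.308, 0.951, 0.0, 0.001]
contact_force: [-0.4, 0.1, 0.4]
grip_width: 0.0735
finger_force: 0.0
```

```bash
python3 -c "
from h import *
plan(.4063,.3413,-.004,3.768)
f=lambda x,y:('top',(256+x/4-.4,130+y/4-.4))
S=atz(*f(257,174),.096);B=atz(*f(599,214),.096);M=(S+B)/2;d=B-S
print(M,np.arctan2(d[1],d[0]),np.linalg.norm(d)); T=np.array([.6220,-.0821,0])
a=np.array([-.0951,-.9955,0]);b=np.array([-.9955,.0951,0])
print((M-T)@a,(M-T)@b)
"
```

```text
clock 24.50 at [0.4089 0.3412 0.0068] yaw -2.516 tilt 0.002 F [-0.4  0.1  0.4] w 0.0735 j6 -1.64
roll -0.001 then dx 2.1 dy 1.6 dz 10.8
[ 0.62402598 -0.08250144  0.096     ] -1.663342828064042 0.1694447338186997
0.0002069647453978733 -0.0020550361558293348
```

Call:
{"op": "arm_command", "data": {"series": [[[2,1.5,2,0],[0,0,2,0],[0,0,2,0],[0,0,1,0],[0,0,0,0],[0,0,0,0]]]}}

```text
clock: 25.0
ee_pos: [0.4054, 0.341, -0.0013]
eef_rot: [-0.308, 0.951, -0.0, -0.0]
contact_force: [0.0, -0.0, 0.4]
grip_width: 0.0734
finger_force: 0.0
```

Call:
{"op": "arm_command", "data": {"series": [[[0,0,2,0],[0,0,2,0],[0,0,0,0],[0,0,0,0]]]}}

```text
clock: 25.33
ee_pos: [0.4054, 0.3409, -0.0055]
eef_rot: [-0.308, 0.951, -0.0, -0.0]
contact_force: [0.2, -0.3, -0.1]
grip_width: 0.0731
finger_force: 0.0
```

Call:
{"op": "arm_command", "data": {"series": [[[0,0,-1,0],[0,0,0,0],[0,0,0,0],[0,0,0,0],[0,0,0,0],[0,0,0,0],[0,0,0,0]]], "claw": 0.4}}

```text
clock: 25.92
ee_pos: [0.4059, 0.3413, -0.0037]
eef_rot: [-0.308, 0.951, 0.0, 0.0]
contact_force: [0.0, -0.3, 2.7]
grip_width: 0.0603
finger_force: 43.6
```

Call:
{"op": "arm_command", "data": {"series": [[[0,0,-3,0],[0,0,-5,0],[0,0,-8,0],[0,0,-14,0],[0,0,0,0],[0,0,0,0]]]}}

```text
clock: 26.42
ee_pos: [0.4063, 0.3415, 0.027]
eef_rot: [-0.308, 0.951, 0.0, 0.001]
contact_force: [-0.4, 0.4, -1.0]
grip_width: 0.0603
finger_force: 43.3
```

```bash
python3 -c "
from h import *
plan(.4063,.3413,-.004,3.768)
t=shot('top','t5.png');s=shot('scene','s5.png')
A=cv2.resize(t[220:350,90:220],(480,480),interpolation=cv2.INTER_CUBIC)
B=cv2.resize(s[150:230,370:470],(320,256),interpolation=cv2.INTER_CUBIC)
o=np.zeros((480,800,3),np.uint8);o[:,:480]=A;o[:256,480:]=B
cv2.imwrite('pics/c8.png',o[:,:,::-1])
"
```

```text
clock 26.42 at [0.4063 0.3415 0.027 ] yaw -2.515 tilt 0.003 F [-0.4  0.4 -1. ] w 0.0603 j6 -1.64
roll -0.000 then dx 0.1 dy -0.2 dz 31.0
```

View pics/c8.png

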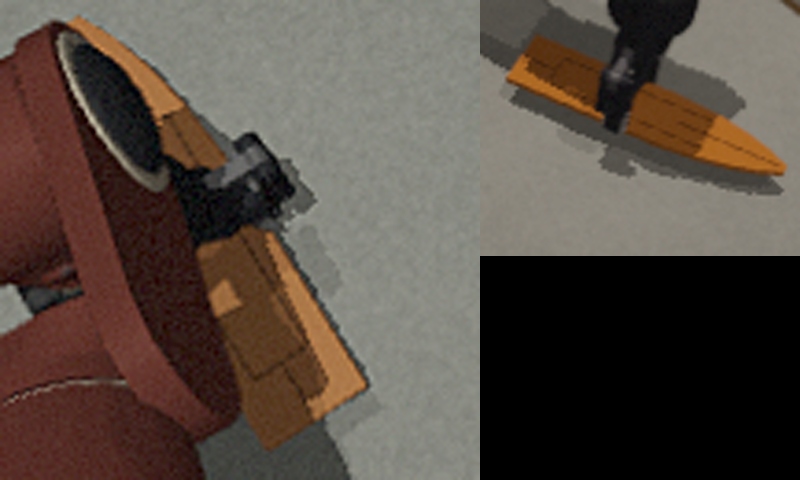

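The deck hangs level in the gripper, its shadow running parallel to it. I'll lift, turn and carry it.

Call:
{"op": "arm_command", "data": {"series": [[[0,0,-10,0],[0,0,-20,0],[0,0,-30,0],[0,0,-35,0],[0,0,-30,0.06],[0,0,-15,0.12],[0,0,-5,0.12],[0,0,0,0.12],[0,0,0,0.12],[0,0,0,0.12],[0,0,0,0.12],[0,0,0,0.12]]]}}

```text
clock: 27.52
ee_pos: [0.4052, 0.3409, 0.1708]
eef_rot: [0.139, 0.99, -0.0, -0.0]
contact_force: [1.0, 0.0, -1.0]
grip_width: 0.0607
finger_force: 43.4
```

Call:
{"op": "arm_command", "data": {"series": [[[0,0,0,0.12],[0,0,0,0.12],[0,0,0,0.12],[0,0,0,0.12],[0,0,0,0.12],[0,0,0,0.12],[0,0,0,0.12],[0,0,0,0.12],[0,0,0,0.12],[0,0,0,0.12],[0,0,0,0.12],[0,0,0,0.071]]]}}

```text
clock: 28.52
ee_pos: [0.4052, 0.3409, 0.1707]
eef_rot: [0.741, 0.671, -0.0, -0.0]
contact_force: [0.2, -0.7, -0.4]
grip_width: 0.0606
finger_force: 43.4
```

Call:
{"op": "arm_command", "data": {"series": [[[-9,6,0,0],[-18,12,0,0],[-27,18,0,0],[-33,22,0,0],[-33,22,0,0],[-33,22,0,0],[-33,22,0,0],[-33,22,0,0],[-33,22,0,0],[-33,22,0,0],[-33,22,0,0],[-30,21,0,0]]]}}

```text
clock: 29.52
ee_pos: [0.6051, -0.0304, 0.1708]
eef_rot: [0.739, 0.674, -0.0, 0.0]
contact_force: [-0.4, 0.3, -0.7]
grip_width: 0.0602
finger_force: 43.4
```

Call:
{"op": "arm_command", "data": {"series": [[[-18,13,0,0],[-10,7,0,0],[-5,3,0,0],[0,0,0,0],[0,0,0,0]]]}}

```text
clock: 29.93
ee_pos: [0.6241, -0.0615, 0.1706]
eef_rot: [0.739, 0.674, -0.0, -0.001]
contact_force: [-0.7, 0.7, -0.3]
grip_width: 0.0603
finger_force: 43.4
```

```bash
python3 -c "
from h import *
plan(.6259,-.0624,.1,1.477)
"
```

```text
clock 29.93 at [ 0.6241 -0.0615  0.1706] yaw 1.478 tilt 0.001 F [-0.7  0.7 -0.3] w 0.0603 j6 -0.12
roll 0.001 then dx -0.7 dy 1.9 dz 70.6
```

Call:
{"op": "arm_command", "data": {"series": [[[-0.7,1.5,10,0],[0,0,20,0],[0,0,20,0],[0,0,12,0],[0,0,6,0],[0,0,3,0],[0,0,0,0],[0,0,0,0]]]}}

```text
clock: 30.6
ee_pos: [0.6266, -0.063, 0.1007]
eef_rot: [0.739, 0.673, 0.0, 0.001]
contact_force: [0.9, -0.3, 0.2]
grip_width: 0.0605
finger_force: 43.4
```

```bash
python3 -c "
from h import *
plan(.6259,-.0624,.0925,1.477)
"
```

```text
clock 30.60 at [ 0.6266 -0.063   0.1007] yaw 1.477 tilt 0.001 F [ 0.9 -0.3  0.2] w 0.0605 j6 -0.12
roll 0.000 then dx 0.5 dy -0.8 dz 8.2
```

Call:
{"op": "arm_command", "data": {"series": [[[0.5,-0.5,2,0],[0,0,2,0],[0,0,2,0],[0,0,1,0],[0,0,0,0],[0,0,0,0]]]}}

```text
clock: 31.1
ee_pos: [0.6255, -0.0626, 0.0927]
eef_rot: [0.74, 0.673, -0.0, -0.0]
contact_force: [-0.4, -0.1, -0.2]
grip_width: 0.0601
finger_force: 43.4
```

Call:
{"op": "arm_command", "data": {"series": [[[0,0,1,0],[0,0,0,0],[0,0,0,0]]]}}

```text
clock: 31.35
ee_pos: [0.6258, -0.0627, 0.0923]
eef_rot: [0.74, 0.673, 0.0, 0.0]
contact_force: [-1.0, -0.0, 1.1]
grip_width: 0.0607
finger_force: 43.7
```

```bash
python3 -c "
from h import *
plan(.6259,-.0624,.0925,1.477)
"
```

```text
clock 31.35 at [ 0.6258 -0.0627  0.0923] yaw 1.477 tilt 0.000 F [-1.  -0.   1.1] w 0.0607 j6 -0.12
roll -0.000 then dx 0.3 dy 0.1 dz -0.2
```

Call:
{"op": "arm_command", "data": {"series": [[[0,0,0,0],[0,0,0,0],[0,0,0,0],[0,0,-8,0],[0,0,-17,0],[0,0,-25,0],[0,0,-25,0],[0,0,-10,0],[0,0,0,0],[0,0,0,0]]], "claw": 1}}

```text
clock: 32.18
ee_pos: [0.6258, -0.0626, 0.1771]
eef_rot: [0.74, 0.673, 0.0, 0.0]
contact_force: [0.2, 0.1, -0.4]
grip_width: 0.0852
finger_force: 0.0
```

Call:
{"op": "arm_command", "data": {"series": [[[0,0,0,-0.12],[0,0,0,-0.12],[0,0,0,-0.12],[0,0,0,-0.12],[0,0,0,-0.12],[0,0,0,-0.12],[0,0,0,-0.12],[0,0,0,-0.12],[0,0,0,-0.12],[0,0,0,-0.12],[0,0,0,-0.043],[0,0,0,0]]], "claw": 0.6, "grip_force": 80}}

```text
clock: 33.18
ee_pos: [0.6242, -0.0623, 0.1739]
eef_rot: [0.209, 0.978, 0.0, -0.002]
contact_force: [0.4, 0.5, 0.4]
grip_width: 0.0512
finger_force: 0.0
```

Call:
{"op": "arm_command", "data": {"series": [[[12,-1,0,0],[22,-2,0,0],[28,-2,0,0],[30,-2,0,0],[30,-2,0,0],[30,-2,0,0],[25,-2,0,0],[16,-1,0,0],[8,0,0,0],[0,0,0,0],[0,0,0,0]]]}}

```text
clock: 34.1
ee_pos: [0.4366, 0.0069, 0.1763]
eef_rot: [0.21, 0.978, -0.0, -0.0]
contact_force: [0.3, 0.4, 0.1]
grip_width: 0.0511
finger_force: 0.0
```

```bash
python3 -c "
from h import *
plan(.437,.0068,.040,2.72)
t=shot('top','t6.png');s=shot('scene','s6.png')
A=cv2.resize(t[150:240,270:440],(680,360),interpolation=cv2.INTER_CUBIC)
B=cv2.resize(s[255:345,240:390],(400,240),interpolation=cv2.INTER_CUBIC)
C=cv2.resize(s[180:270,275:355],(270,240),interpolation=cv2.INTER_CUBIC)
o=np.zeros((600,680,3),np.uint8);o[:360]=A;o[360:,:400]=B;o[360:,400:670]=C
cv2.imwrite('pics/c9.png',o[:,:,::-1])
"
```

```text
clock 34.10 at [0.4366 0.0069 0.1763] yaw 2.719 tilt 0.000 F [0.3 0.4 0.1] w 0.0511 j6 -1.30
roll -0.001 then dx -0.4 dy 0.1 dz 136.3
```

View pics/c9.png

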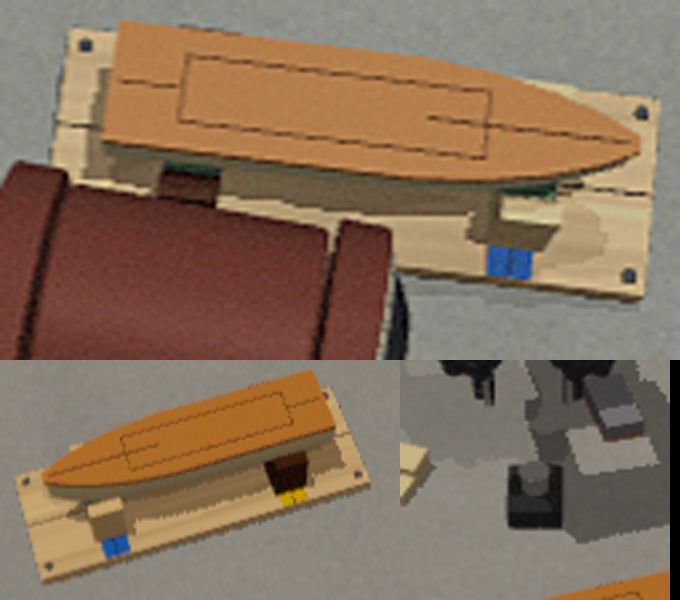

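The deck sits flush on the hull, bow over bow, with its tip at crop (638,145) and stern at (118,22)–(104,142). Next I'll lower onto the knob.

Call:
{"op": "arm_command", "data": {"series": [[[-0.4,0,15,0],[0,0,28,0],[0,0,33,0],[0,0,30,0],[0,0,18,0],[0,0,9,0],[0,0,3,0],[0,0,0,0],[0,0,0,0]]]}}

```text
clock: 34.95
ee_pos: [0.4383, 0.0065, 0.0421]
eef_rot: [0.209, 0.978, 0.0, 0.001]
contact_force: [0.4, 0.1, -0.0]
grip_width: 0.0511
finger_force: 0.0
```

```bash
python3 -c "
from h import *
plan(.437,.0068,.040,2.72)
f=lambda x,y:('top',(270+x/4-.4,150+y/4-.4))
S=atz(*f(111,82),.102);B=atz(*f(638,145),.102);d=B-S;print((S+B)/2,np.arctan2(d[1],d[0]),np.linalg.norm(d))
"
```

```text
clock 34.95 at [0.4383 0.0065 0.0421] yaw 2.720 tilt 0.002 F [ 0.4  0.1 -0. ] w 0.0511 j6 -1.30
roll -0.000 then dx 1.3 dy -0.2 dz 2.1
[ 0.62240878 -0.08324324  0.102     ] -1.6659972814614261 0.25963484801430886
```

Call:
{"op": "arm_command", "data": {"series": [[[1,0,1,0],[0,0,0,0],[0,0,0,0],[0,0,0,0],[0,0,0,0],[0,0,0,0],[0,0,0,0]]], "claw": 0}}

```text
clock: 35.53
ee_pos: [0.4371, 0.0073, 0.0414]
eef_rot: [0.209, 0.978, 0.0, 0.001]
contact_force: [-1.4, 2.1, 6.4]
grip_width: 0.0222
finger_force: 78.0
```

Call:
{"op": "arm_command", "data": {"series": [[[0,0,-3,0],[0,0,-5,0],[0,0,-12,0],[0,0,0,0],[0,0,0,0]]]}}

```text
clock: 35.95
ee_pos: [0.4357, 0.0071, 0.0594]
eef_rot: [0.209, 0.978, -0.0, 0.0]
contact_force: [-0.0, -0.9, -8.4]
grip_width: 0.0227
finger_force: 79.0
```

Call:
{"op": "arm_command", "data": {"series": [[[0,0,-8,0],[0,0,-16,0],[0,0,-26,0],[0,0,-30,0.12],[0,0,-30,0.12],[0,0,-20,0.12],[0,0,-10,0.12],[0,0,0,0.12],[0,0,0,0.12],[0,0,0,0.12],[0,0,0,0.12],[0,0,0,0.12]]]}}

```text
clock: 36.95
ee_pos: [0.4352, 0.0072, 0.1989]
eef_rot: [0.684, 0.729, -0.001, -0.001]
contact_force: [-0.6, 0.3, -8.3]
grip_width: 0.022
finger_force: 79.3
```

Call:
{"op": "arm_command", "data": {"series": [[[0,0,0,0.12],[0,0,0,0.043],[-4,10,0,0],[-8,20,0,0],[-10,28,0,0],[-11,30,0,0],[-11,30,0,0],[-10,29,0,0],[-8,23,0,0],[-6,16,0,0],[-3,8,0,0],[0,0,0,0]]]}}

```text
clock: 37.95
ee_pos: [0.6229, -0.0825, 0.1986]
eef_rot: [0.74, 0.673, -0.001, -0.001]
contact_force: [-0.5, 0.1, -8.0]
grip_width: 0.0222
finger_force: 79.6
```

Call:
{"op": "arm_command", "data": {"series": [[[0,0,8,0],[0,0,15,0],[0,0,10,0],[0,0,5,0],[0,0,0,0],[0,0,0,0]]]}}

```text
clock: 38.45
ee_pos: [0.6216, -0.0813, 0.1607]
eef_rot: [0.739, 0.673, -0.001, -0.001]
contact_force: [0.6, -0.4, -6.1]
grip_width: 0.0222
finger_force: 79.6
```

```bash
python3 -c "
from h import *
plan(.6236,-.0828,.143,1.477)
"
```

```text
clock 38.45 at [ 0.6216 -0.0813  0.1607] yaw 1.477 tilt 0.002 F [ 0.6 -0.4 -6.1] w 0.0222 j6 -0.16
roll 0.000 then dx -1.3 dy 2.2 dz 17.7
```

Call:
{"op": "arm_command", "data": {"series": [[[-1,1.5,4,0],[0,0,4,0],[0,0,3,0],[0,0,2,0],[0,0,0,0],[0,0,0,0],[0,0,0,0]]]}}

```text
clock: 39.03
ee_pos: [0.624, -0.0829, 0.149]
eef_rot: [0.74, 0.673, 0.0, 0.0]
contact_force: [0.4, 0.1, -7.6]
grip_width: 0.0222
finger_force: 79.7
```

```bash
python3 -c "
from h import *
plan(.6236,-.0828,.143,1.477)
"
```

```text
clock 39.03 at [ 0.624  -0.0829  0.149 ] yaw 1.477 tilt 0.000 F [ 0.4  0.1 -7.6] w 0.0222 j6 -0.16
roll -0.000 then dx 0.1 dy -0.4 dz 6.0
```

Call:
{"op": "arm_command", "data": {"series": [[[0,0,2,0],[0,0,1.5,0],[0,0,1,0],[0,0,0,0],[0,0,0,0]]]}}

```text
clock: 39.45
ee_pos: [0.6237, -0.0828, 0.1441]
eef_rot: [0.74, 0.673, -0.0, -0.0]
contact_force: [1.0, 0.8, -7.3]
grip_width: 0.0222
finger_force: 79.7
```

Call:
{"op": "arm_command", "data": {"series": [[[0,0,1,0],[0,0,0,0],[0,0,0,0]]]}}

```text
clock: 39.7
ee_pos: [0.6241, -0.0829, 0.1436]
eef_rot: [0.74, 0.673, 0.0, 0.0]
contact_force: [-0.2, 0.4, -5.9]
grip_width: 0.0221
finger_force: 79.7
```

Call:
{"op": "arm_command", "data": {"series": [[[0,0,1,0],[0,0,0,0],[0,0,0,0]]]}}

```text
clock: 39.95
ee_pos: [0.6243, -0.0829, 0.1435]
eef_rot: [0.74, 0.673, 0.0, 0.0]
contact_force: [-1.7, 0.8, -1.1]
grip_width: 0.0224
finger_force: 80.0
```

Call:
{"op": "arm_command", "data": {"series": [[[0,0,0.5,0],[0,0,0,0],[0,0,0,0]]]}}

```text
clock: 40.2
ee_pos: [0.6246, -0.0829, 0.1435]
eef_rot: [0.74, 0.673, 0.001, 0.001]
contact_force: [-2.7, 2.1, 4.2]
grip_width: 0.0222
finger_force: 80.5
```

Call:
{"op": "arm_command", "data": {"series": [[[0,0,-0.7,0],[0,0,0,0],[0,0,0,0]]]}}

```text
clock: 40.45
ee_pos: [0.6245, -0.0829, 0.1435]
eef_rot: [0.74, 0.673, 0.001, 0.001]
contact_force: [-0.9, 3.2, 5.0]
grip_width: 0.0221
finger_force: 80.4
```

Call:
{"op": "arm_command", "data": {"series": [[[0,0,0,0],[0,0,0,0],[0,0,0,0],[0,0,0,0],[0,0,-8,0],[0,0,-18,0],[0,0,-25,0],[0,0,-25,0],[0,0,-15,0],[0,0,0,0]]], "claw": 0.6}}

```text
clock: 41.28
ee_pos: [0.6261, -0.0835, 0.2392]
eef_rot: [0.74, 0.673, 0.002, 0.004]
contact_force: [0.7, -0.2, 1.7]
grip_width: 0.0511
finger_force: 0.0
```

Call:
{"op": "arm_command", "data": {"series": [[[-15,-15,0,0],[-15,-30,0,0],[-15,-35,0,0],[-15,-35,0,0],[-15,-35,0,0],[-15,-30,0,0],[-5,-15,0,0],[0,0,0,0],[0,0,0,0]]]}}

```text
clock: 42.03
ee_pos: [0.4203, -0.1591, 0.2326]
eef_rot: [0.74, 0.673, 0.0, -0.0]
contact_force: [0.6, 0.1, -0.2]
grip_width: 0.0513
finger_force: 0.0
```

```bash
python3 -c "
from h import *
plan(.6236,-.0828,.143,1.477)
t=shot('top','t7.png');s=shot('scene','s7.png')
A=cv2.resize(t[140:240,270:440],(578,340),interpolation=cv2.INTER_CUBIC)
B=cv2.resize(s[235:345,200:400],(473,260),interpolation=cv2.INTER_CUBIC)
o=np.zeros((600,600,3),np.uint8);o[:340,:578]=A;o[340:,:473]=B
cv2.imwrite('pics/c10.png',o[:,:,::-1])
"
```

```text
clock 42.03 at [ 0.4203 -0.1591  0.2326] yaw 1.475 tilt 0.000 F [ 0.6  0.1 -0.2] w 0.0513 j6 -0.43
roll -0.002 then dx 95.0 dy 195.2 dz 89.6
```

View pics/c10.png

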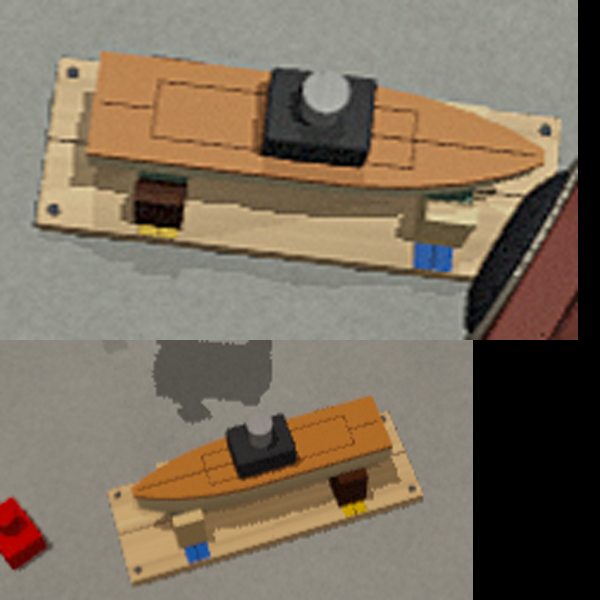

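The weight stands upright at mid deck, near crop (320,118) with the deck running from 97 to 543. Everything is level and clear of the arm.

```bash
python3 -c "
from h import *
print(ticket.sign_off())"
```

```text
the job is handed in; nothing more can be done
None
```

I handed the job in at about 42 s: both saddles are on their tapes, with the hull, deck and upright weight in place by the last pictures and the glue bottle left alone; sign-off gave no verdict.

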